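Open the mist valve fully and start the pump

TASK

Set up the mist line: with the fingertips push the blue lever away, past its half-open click, all the way to the fully open end stop, where it must stay; then press the green start button on the white pump box fully down, and let it come up again. Do it by touch only: grip or lift nothing and do not ram the lever or the button. Leave the yellow lever closed and do not disturb the pots, the tape or the dropper bottle.

Things in the scene. Friction and masses are not known exactly. Their poses are not given: they have to be found in the camera images.
- mist_valve: fixed grey valve with blue lever: block 130 x 64 mm, 32 mm high, pipe ends to +-90 mm along x; on it a round quadrant, radius 50 mm about the pivot, 44 mm wide, top at 85 mm. Origin: centre of the underside; z up, +x (roughly away from the robot) = the way the lever opens; pivot axis along y at height 35 mm. Marks along x: white closed, orange half-open click, green fully open
- mist_lever (a joint): lever angle, rad: 0 closed (leans to the valve's -x), 0.6 half-open click (upright), 1.2 fully open, at the end stop (leans to +x). Sprung detents: 5 to 12 N at the T-bar (less if pushed along its arc) moves it off closed, it falls into the click; about 5 to 8 N frees it from the click; only past about 1.05 does it snap to the stop and stay; let go before, it falls back to the click
- mist_grip (a point): centre of the blue T-bar at the lever's top: 22 mm thick, 50 mm long along the valve's y, 105 mm from the pivot, on a 10 mm round stem; 122 mm over the bench at both ends of its swing (59 mm before and past the pivot along the valve's x), 140 mm in the middle
- drip_valve: fixed grey valve of the same make and axes as mist_valve, with a yellow lever; to be left alone
- drip_lever (a joint): angle of the yellow lever, same meaning as mist_lever; must stay closed (0)
- drip_grip (a point): centre of the yellow T-bar at the lever's top: 22 mm thick, 50 mm long along the valve's y, 105 mm from the pivot, on a 10 mm round stem; 122 mm over the bench at both ends of its swing (59 mm before and past the pivot along the valve's x), 140 mm in the middle
- pump_box: fixed white pump control box, 100 x 80 mm, 60 mm high, with the round green start button on its top. Origin: centre of the underside; z up
- start_top (a point): centre of the top face of the green push button (32 mm across, in a black round housing) on the pump box; pressed straight down
- start (a joint): travel of the green button, m: 0 = up, 0.006 = fully down; a spring brings it back; fully down takes about 5 N
- pot_4_mid (a point): centre of a loose small terracotta pot, 60 mm wide, 54 mm high; leave alone
- pot_3_mid (a point): centre of a loose small black pot, 70 mm wide, 66 mm high; leave alone
- tape_mid (a point): centre of a loose roll of grey tape lying flat, 100 mm wide, 48 mm high; leave alone
- dropper_mid (a point): centre of a loose brown dropper bottle with black cap, 33 mm wide, 102 mm high, standing; leave alone

How it is judged:
On the way, in this order (a step that is already met when the one before it is completed fails the run):
1. the blue lever rests at the half-open click or has been pushed on from it (value of joint mist_lever above 0.55 rad).
2. the blue lever is at the fully open stop, the button still up (value of joint mist_lever above 1.15 rad and value of joint start below 0.002 m), for 0.2 s.
3. the green button is pressed fully down (value of joint start above 0.0048 m and value of joint mist_lever above 1.15 rad), for 0.05 s.
At the end, for the whole second after the job is handed in: the blue lever stays at its end stop (above 1.15 rad), the yellow lever is closed (below 0.08 rad), the button is up again (below 1.5 mm), and pots, tape and dropper bottle are within 15 mm of where they stood (value of joint mist_lever above 1.15 rad and value of joint drip_lever below 0.08 rad and value of joint start below 0.0015 m and distance of each of pot_4_mid, pot_3_mid, tape_mid, dropper_mid from where it was at the start of the episode below 0.015 m); the robot touches nothing.
It fails at once if the start button is pressed before the blue lever is fully open (value of joint start above 0.003 m and value of joint mist_lever below 1.1 rad).
It fails at once if the yellow lever is moved off closed (value of joint drip_lever above 0.15 rad).
It fails at once if the blue lever is gripped or rammed (over 35 N of finger force) (contact force between the fingers and mist_lever above 35 N).
It fails at once if the button is rammed (over 35 N) (contact force between the fingers and start above 35 N).
It fails at once if a pot, the tape or the dropper bottle is pushed away, knocked over or lifted (distance of any of pot_4_mid, pot_3_mid, tape_mid, dropper_mid from where it was at the start of the episode above 0.02 m).
It also fails if it takes over 48 s, if anything falls off the work surface, if the arm or the gripper's body presses on something with over 40 N, if the wrist force passes 120 N, or if a joint passes its speed limit or range.

ROBOT

A 7-joint arm with a two-finger parallel gripper is mounted at the origin on the work surface; the furniture and walls round the work are solid. World frame = base frame: x ahead of the robot, y to its left, z up, the work surface at z = 0. Lengths are in m, angles in rad, forces in N, time in s.
With the tool pointing down it reaches from about 0.425 to 0.825 m from the base axis. Payload 3.6 kg.
Tool frame: the origin (TCP) lies midway between the tips of the shut fingers; the grasp point (between the pads) lies 19 mm behind it; z points along the fingers, y is the direction in which the jaws open and shut (so a half turn about z gives the same grasp; the last joint's range is limited). The gripper opens to 93 mm and grips with 3 to 60 N. Pads are 15 mm wide; open, the fingers measure 128 mm over their backs; the gripper's body (75 mm by 188 mm) begins 65 mm behind the grasp point.
Start: joints at [-1.151, 0.615, -0.013, 1.423, 0.008, 1.103, -0.04], TCP at [0.28, 0.586, 0.219] pointing down, gripper open.
Joint ranges: [-3.12, 3.12], [-0.3, 2.06], [-1.34, 1.32], [0.26, 2.42], [-1.36, 4.5], [0.01, 1.98], [-2.84, 2.84]. Speed limits (rad/s): [2.79, 2.79, 3.14, 3.14, 3.14, 3.14, 3.14].

INTERFACE

Orientations are given as a unit quaternion [x, y, z, w].
In Python, from workcell import telemetry, imaging, workorder, spotter gives the robot as it stands.
- The arm moves only by the tool arm_command, never from a script. Its arguments are lists of equal length, an entry for each row: "angular": the turn, a rotation vector about the tool's x, y, z in rad, a list of three; "travel": the shift along the tool's x, y, z in cm, a list of three; "claw": the closure, from 0 (fully open) to 1 (shut). A call has exactly 5 rows; each row shifts and turns the pose as measured when the row begins, along the tool's axes as they then stand; what a row does not reach is not made up. A row lasts 1/10 s, in which the tool goes at most 50 mm and 8.59 degrees, less where a joint would pass 70% of its speed; a pose out of reach is approached as far as the arm can. A call is refused whole if a number of a shift passes 5 or a number of a turn 0.15, either way. A call with a gripper value outside its range is refused whole. The fingers move at their own pace and stop on an object; "force" is the grip in N (left out, the last holds). Time passes only in rows, so rows that do not move let the fingers close, or fill a call up. It gives the time, the measured TCP pose, the force and the opening at its end, in the units of the state.
- telemetry.get_state(): the state, without advancing time (a new reading comes with each control period).
- imaging.get_image(name): name is "side" or "top"; returns a dict with "color" (400x640x3 uint8, blue, green, red), "range_z" (400x640 float32, m along the optical axis (not along the pixel's ray), 0 where there is no reading), "vfov" (degrees; the focal length in pixels is half the picture's height over the tangent of half this angle, whatever the lens; pixels are square), "cx", "cy" (the principal point, pixels), "rvec" (rotation vector, rad) and "tvec" (3), from world to camera coordinates, as OpenCV has them. Camera axes: x right, y down, z forward; pixel columns grow to the right and rows downward; lengths in m; the calibration is good to about 2 mm. A picture is of the moment at which its call begins.
- workorder.finish_job(): hands the job in, once; it reports no verdict.
Trained networks look in the newest picture that a camera, given by its name, has taken for a name from the list of things; names that differ only in an ending like _2 or _b are one class to them, and where a whole thing is asked for, a point or a joint stands for the part that bears it (a point fixed in the world has none). Each returns a list of dicts, best first, with "conf" (0 to 1); they miss things now and then, are a little off and sometimes report something else, mostly with a low value. They report only what shows in the picture. A call takes as long as a camera call.
- spotter.search_frame(camera, thing): "bbox" ([centre column, centre row, width, height] in pixels, round what is visible of it).
- spotter.landmark_of(camera, thing): "centre" ([row, column] in pixels: a listed point, or the origin of a listed thing).
The state is a dict: "clock": time; "joint_positions": joint angles; "dq": joint speeds; "joint_efforts": joint torques, N m; "tcp_pos": TCP position; "ee_rot": TCP orientation; "contact_force": force on the tool from outside, world axes, zero at the start; "ft_torque": the same for the moment, N m; "gripper_width": finger opening in m.
Only numpy, scipy, OpenCV 4.12 (cv2) and the standard library are available. Lean on these libraries where they do the work, as an engineer would, in place of code of your own. Each camera call takes 0.05 s, during which the arm holds its last target. There are 200 camera calls.

## Working session

There is one attempt and no reset: what is moved stays moved. The work goes in short steps, Python scripts to look and compute and a tool call to move; the robot and the scene stay as the last step left them, time stands still between calls to the robot, and variables do not carry over. Pictures are saved under pics/ and viewed, about 8 in all and at most 12, crops included, and the job is handed in when it is done.

Besides the shell and the picture viewer there is one more tool, called after ">>>" as a command line: name --argument value ..., lists and objects as JSON in quotes. arm_command: Moves the arm, as the interface text tells. Its arguments: {"type":"object","properties":{"angular":{"type":"array"},"travel":{"type":"array"},"claw":{"type":"array"},"force":{"type":"number"}},"required":["angular","travel","claw"]}

```bash
mkdir -p pics
cat > h.py <<'E'
import numpy as np, cv2
from workcell import telemetry, imaging, workorder, spotter
def cam(n):
    d=imaging.get_image(n); d['R']=cv2.Rodrigues(np.array(d['rvec'],float))[0]; d['t']=np.array(d['tvec'],float).ravel()
    d['f']=200/np.tan(np.radians(d['vfov'])/2); return d
def ray(d,r,c):
    v=d['R'].T@np.array([(c-d['cx'])/d['f'],(r-d['cy'])/d['f'],1]); return -d['R'].T@d['t'],v
def atz(d,r,c,z):
    o,v=ray(d,r,c); return o+v*(z-o[2])/v[2]
def dep(d,r,c):
    o,v=ray(d,r,c); p=d['range_z'][int(r)-1:int(r)+2,int(c)-1:int(c)+2]; p=p[p>0]
    return o+v*np.median(p) if p.size else None
def proj(d,p):
    q=d['R']@np.array(p)+d['t']; return d['cy']+d['f']*q[1]/q[2], d['cx']+d['f']*q[0]/q[2]
E
python3 - <<'E'
from h import *
np.set_printoptions(precision=4,suppress=True)
ims=[]
for n in('top','side'):
    d=cam(n); ims.append(d['color']); print(n,-d['R'].T@d['t'],d['f'])
    for t in('mist_valve','mist_grip','drip_valve','drip_grip','pump_box','start_top','pot_4_mid','pot_3_mid','tape_mid','dropper_mid'):
        for k in spotter.landmark_of(n,t)[:2]:
            r,c=k['centre']; print(t,round(k['conf'],2),round(r),round(c),dep(d,r,c) if 0<r<399 and 0<c<639 else '')
    cv2.imwrite(f'pics/{n}0.png',d['color'])
s=telemetry.get_state(); print(s)
E
```

```text
top [ 0.4766 -0.0077  1.4593] 394.98814021080136
mist_valve 0.64 206 361 [ 0.5677 -0.1564  0.0834]
mist_grip 0.43 223 366 [ 0.5061 -0.1665  0.1313]
drip_valve 0.69 208 265 [0.5636 0.1803 0.0849]
drip_grip 0.6 206 360 [ 0.5706 -0.1534  0.0562]
drip_grip 0.52 223 367 [ 0.5061 -0.1685  0.1313]
pump_box 0.63 217 309 [0.5296 0.0273 0.0829]
start_top 0.5 216 306 [0.5337 0.0382 0.0799]
pot_4_mid 0.56 249 323 [ 0.4173 -0.0207  0.0033]
pot_4_mid 0.35 246 410 [ 0.4225 -0.3416 -0.0015]
pot_3_mid 0.64 152 356 [ 0.7649 -0.1441  0.0482]
tape_mid 0.69 246 412 [ 0.4236 -0.3475  0.0016]
dropper_mid 0.54 260 213 [0.3872 0.361  0.0771]
side [-0.6966  0.4046  0.7923] 459.8338804517398
drip_valve 0.74 224 255 [0.5159 0.2135 0.0355]
drip_grip 0.66 202 256 [0.4957 0.2084 0.1233]
pump_box 0.91 222 312 [0.48   0.0392 0.032 ]
start_top 0.52 199 311 [0.5325 0.0257 0.0835]
start_top 0.17 222 311 [0.4801 0.0412 0.0311]
pot_4_mid 0.93 233 340 [ 0.3868 -0.0193  0.0384]
pot_3_mid 0.46 233 339 [ 0.3883 -0.017   0.0375]
tape_mid 0.7 217 428 [ 0.38   -0.3126  0.046 ]
dropper_mid 0.62 252 207 [0.3692 0.3723 0.0607]
{'clock': 1.1, 'joint_positions': array([-1.1515,  0.6149, -0.0126,  1.4234,  0.0081,  1.1034, -0.0404]), 'dq': array([ 0.0003,  0.0009, -0.0004,  0.0014, -0.0012,  0.0008, -0.0001]), 'joint_efforts': array([ -0.0005, -45.8832,   0.2088, -16.6036,  -0.0611,   0.0133,
         0.0001]), 'tcp_pos': array([0.2802, 0.5865, 0.2186]), 'ee_rot': array([ 0.221 ,  0.9753, -0.    , -0.    ]), 'contact_force': array([-0.3076, -0.5146, -0.0693]), 'ft_torque': array([ 0.0285, -0.    , -0.0025]), 'gripper_width': 0.09278708327177544}
```

```bash
python3 -c "
import cv2
a=cv2.imread('pics/top0.png')[110:290,190:450];cv2.imwrite('pics/top0c.png',cv2.resize(a,None,fx=3,fy=3,interpolation=2))"
```

```text
(no output)
```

View pics/top0c.png

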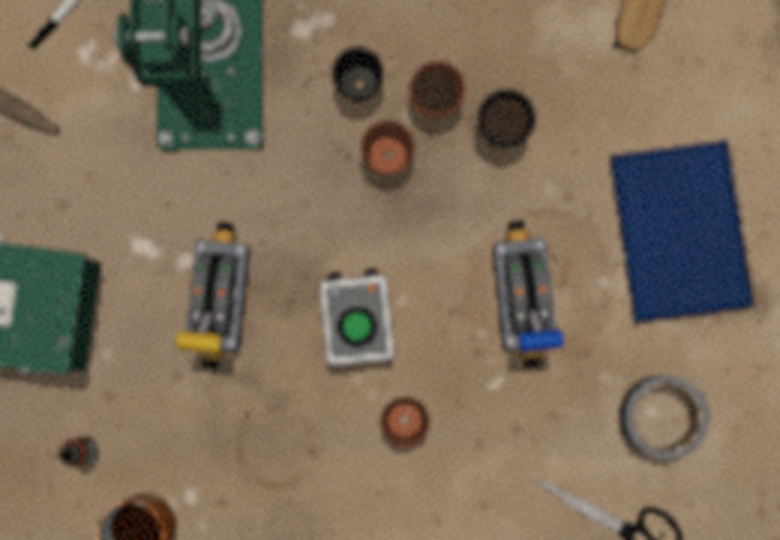

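View pics/side0.png

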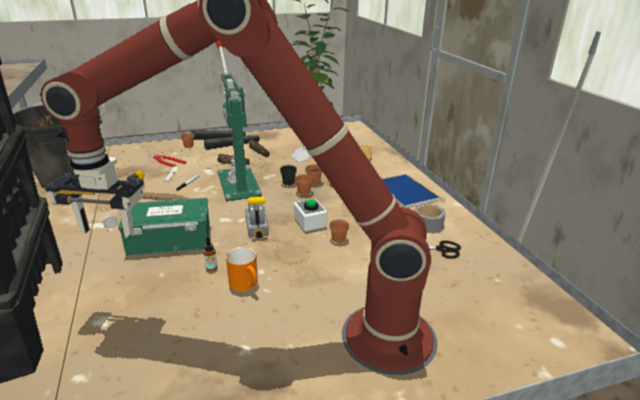

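The top crop shows the blue T-bar at about (row 223, col 370) in the full picture, the yellow one at about (224, 256) and the green button at about (218, 309). The spotter gets the two levers mixed up, so I go by colour. The side view shows both the box and the yellow valve clear of the arm.

Run:
```python
from h import *
from scipy.spatial.transform import Rotation as Ro
np.set_printoptions(precision=4,suppress=True)
d=cam('top'); hsv=cv2.cvtColor(d['color'],cv2.COLOR_BGR2HSV)
def seg(lo,hi,box,z):
    m=cv2.inRange(hsv,lo,hi); k=np.zeros_like(m); r0,r1,c0,c1=box; k[r0:r1,c0:c1]=m[r0:r1,c0:c1]
    rr,cc=np.nonzero(k); rect=cv2.minAreaRect(np.c_[cc,rr].astype(np.float32))
    print(len(rr),rect,'centroid',rr.mean(),cc.mean(),atz(d,rect[0][1],rect[0][0],z),atz(d,rr.mean(),cc.mean(),z),'depth',dep(d,rr.mean(),cc.mean()))
    p=np.array([atz(d,*q[::-1],z)[:2] for q in cv2.boxPoints(rect)]);print(p)
seg((100,120,80),(130,255,255),(210,235,355,385),.13)
seg((20,120,90),(35,255,255),(215,235,240,270),.13)
seg((50,100,60),(75,255,255),(205,230,295,320),.083)
# valve quadrant top/blocks by depth
rr,cc=np.mgrid[185:240,345:380]
P=np.array([ray(d,r,c)[0]+ray(d,r,c)[1]*d['range_z'][r,c] for r,c in zip(rr.ravel(),cc.ravel())])
for a,b in((.025,.045),(.07,.095),(.11,.15)):
    q=P[(P[:,2]>a)&(P[:,2]<b)]; print(a,len(q),q.mean(0),cv2.minAreaRect((q[:,:2]*1000).astype(np.float32)))
rr,cc=np.mgrid[208:228,298:320]
P=np.array([ray(d,r,c)[0]+ray(d,r,c)[1]*d['range_z'][r,c] for r,c in zip(rr.ravel(),cc.ravel())]);print('zmax',np.percentile(P[:,2],[50,80,95]))
R=Ro.from_quat(telemetry.get_state()['ee_rot']).as_matrix();print(R)
```

```text
78 ((369.5, 223.0), (6.0, 13.0), 90.0) centroid 222.73076923076923 369.2692307692308 [ 0.5063 -0.1781  0.13  ] [ 0.5072 -0.1773  0.13  ] depth [ 0.5072 -0.177   0.1328]
[[ 0.5167 -0.1564]
 [ 0.5161 -0.2002]
 [ 0.496  -0.1997]
 [ 0.4965 -0.156 ]]
101 ((255.6077117919922, 223.6384735107422), (15.256272315979004, 6.821910381317139), 7.125016689300537) centroid 223.5742574257426 255.77227722772278 [0.5091 0.2048 0.13  ] [0.5093 0.2043 0.13  ] depth [0.5093 0.204  0.1316]
[[0.5013 0.2317]
 [0.524  0.2289]
 [0.517  0.1779]
 [0.4943 0.1808]]
82 ((308.5, 218.5), (9.0, 9.0), 90.0) centroid 218.2439024390244 308.5 [0.5258 0.028  0.083 ] [0.5267 0.028  0.083 ] depth [0.5267 0.028  0.0829]
[[0.5417 0.0435]
 [0.5412 0.0122]
 [0.5099 0.0125]
 [0.5103 0.0439]]
0.025 256 [ 0.5776 -0.1652  0.032 ] ((562.1434326171875, -174.91357421875), (171.5852813720703, 64.60254669189453), 5.249439716339111)
0.07 262 [ 0.5659 -0.1742  0.0812] ((566.7821044921875, -174.39183044433594), (79.58507537841797, 44.270538330078125), 4.873800277709961)
0.11 97 [ 0.5068 -0.1792  0.1303] ((508.30908203125, -180.1724090576172), (49.033992767333984, 24.060283660888672), 89.74850463867188)
zmax [0.063  0.0755 0.0848]
[[-0.9023  0.4311 -0.0001]
 [ 0.4311  0.9023 -0.0001]
 [ 0.     -0.0001 -1.    ]]
```

>>> arm_command --angular '[[0, 0, -0.106], [0, 0, -0.106], [0, 0, -0.106], [0, 0, -0.106], [0, 0, -0.106]]' --travel '[[0, 0, 0], [0, 0, 0], [0, 0, 0], [0, 0, 0], [0, 0, 0]]' --claw '[1, 1, 1, 1, 1]' --force 20

```text
clock: 1.65
tcp_pos: [0.2801, 0.5866, 0.2187]
ee_rot: [-0.053, 0.999, -0.0, 0.0]
contact_force: [0.5, 0.2, -0.9]
gripper_width: 0.0577
```

>>> arm_command --angular '[[0, 0, 0], [0, 0, 0], [0, 0, 0], [0, 0, 0], [0, 0, 0]]' --travel '[[-2.5, -4, 0], [-2.5, -4, 0], [-2.5, -4, 0], [-2.5, -4, 0], [-2.5, -4, 0]]' --claw '[1, 1, 1, 1, 1]'

```text
clock: 2.15
tcp_pos: [0.4231, 0.4049, 0.2171]
ee_rot: [-0.063, 0.998, 0.004, -0.002]
contact_force: [0.8, -0.3, -1.0]
gripper_width: 0.0175
```

>>> arm_command --angular '[[0, 0, 0], [0, 0, 0], [0, 0, 0], [0, 0, 0], [0, 0, 0]]' --travel '[[-1, -4.5, 0], [-1, -4.5, 0], [-1, -4.5, 0], [0, -5, 0], [0, -5, 0]]' --claw '[1, 1, 1, 1, 1]'

```text
clock: 2.65
tcp_pos: [0.4881, 0.1704, 0.2157]
ee_rot: [-0.061, 0.998, 0.005, 0.001]
contact_force: [-0.1, 0.1, 0.5]
gripper_width: 0.0003
```

>>> arm_command --angular '[[0, 0, 0], [0, 0, 0], [0, 0, 0], [0, 0, 0], [0, 0, 0]]' --travel '[[0, -4.5, 0], [0, -4.5, 0], [0.5, -4.5, 0], [0.5, -4.5, 0], [0.5, -4.5, 0]]' --claw '[1, 1, 1, 1, 1]'

```text
clock: 3.15
tcp_pos: [0.5021, -0.0652, 0.2152]
ee_rot: [-0.061, 0.998, 0.005, 0.004]
contact_force: [0.6, 0.3, -0.2]
gripper_width: 0.0006
```

>>> arm_command --angular '[[0, 0, 0.006], [0, 0, 0.006], [0, 0, 0], [0, 0, 0], [0, 0, 0]]' --travel '[[1.2, -4, 0], [1.2, -4, 0], [1.2, -3, 0], [1.2, -2, 0], [0, 0, 0]]' --claw '[1, 1, 1, 1, 1]'

```text
clock: 3.65
tcp_pos: [0.4664, -0.2154, 0.2147]
ee_rot: [-0.046, 0.999, 0.001, 0.006]
contact_force: [0.2, 0.4, -0.4]
gripper_width: 0.0
```

Run:
```python
from h import *
s=telemetry.get_state();print(s['tcp_pos'],s['ee_rot'],s['joint_positions'],s['contact_force'])
```

```text
[ 0.46642194 -0.21538303  0.2147444 ] [-0.04645297  0.99890309  0.00131474  0.00574534] [ 0.44310503  0.40511967 -0.06878133  1.82505141  0.02539948  0.90305874
  2.0281038 ] [ 0.1742857   0.38820658 -0.36737886]
```

>>> arm_command --angular '[[0, 0, 0], [0, 0, 0], [0, 0, 0], [0, 0, 0], [0, 0, 0]]' --travel '[[0.7, 1.6, 0], [0.7, 1.6, 1.5], [0, 0, 2.5], [0, 0, 2], [0, 0, 0]]' --claw '[1, 1, 1, 1, 1]'

```text
clock: 4.15
tcp_pos: [0.4537, -0.1788, 0.155]
ee_rot: [-0.048, 0.999, 0.002, 0.01]
contact_force: [-1.3, 0.6, 0.8]
gripper_width: 0.0003
```

Run:
```python
from h import *
d=cam('top'); s=telemetry.get_state();print(s['tcp_pos'],s['ee_rot'],s['contact_force'])
print(proj(d,s['tcp_pos']))
a=d['color'][170:270,300:420];cv2.imwrite('pics/a.png',cv2.resize(a,None,fx=5,fy=5,interpolation=2))
d=cam('side');a=d['color'][150:300,270:470];cv2.imwrite('pics/b.png',cv2.resize(a,None,fx=4,fy=4,interpolation=2))
```

```text
[ 0.45471746 -0.17909078  0.15616584] [-0.04843935  0.99876721  0.00168645  0.01071656] [0.36041864 1.66572605 0.79723153]
(np.float64(238.52140156104227), np.float64(371.18168515239915))
```

View pics/a.png

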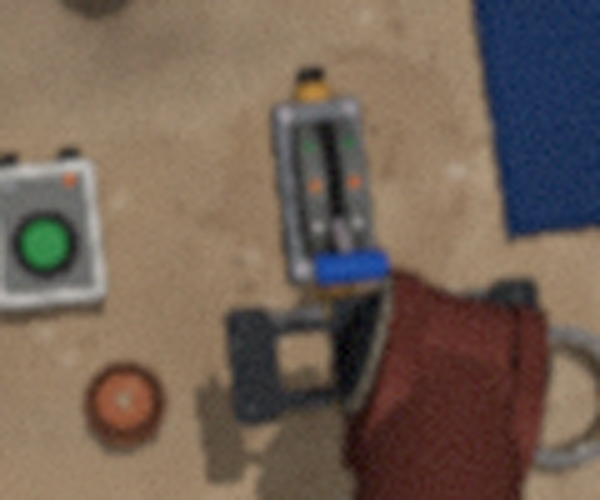

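The picture shows the gripper just behind the blue bar (crop 350,268), with the TCP at about pixel (238.5, 371) and in line with the bar. I'll lower it and start pushing gently.

>>> arm_command --angular '[[0, 0, 0], [0, 0, 0], [0, 0, 0], [0, 0, 0], [0, 0, 0]]' --travel '[[0, 0, 2], [0, 0, 2], [-1, 0, 0], [-1, 0, 0], [0, 0, 0]]' --claw '[1, 1, 1, 1, 1]'

```text
clock: 4.75
tcp_pos: [0.485, -0.178, 0.1239]
ee_rot: [-0.049, 0.999, -0.001, 0.019]
contact_force: [-0.7, 0.5, 0.1]
gripper_width: 0.0004
```

>>> arm_command --angular '[[0, 0, 0], [0, 0, 0], [0, 0, 0], [0, 0, 0], [0, 0, 0]]' --travel '[[-0.5, 0, 0], [-0.5, 0, 0], [-0.5, 0, 0], [-0.5, 0, 0], [-0.5, 0, 0]]' --claw '[1, 1, 1, 1, 1]'

```text
clock: 5.25
tcp_pos: [0.4888, -0.1778, 0.1263]
ee_rot: [-0.046, 0.999, 0.0, -0.004]
contact_force: [-7.9, -1.1, 5.3]
gripper_width: 0.0005
```

>>> arm_command --angular '[[0, 0, 0], [0, 0, 0], [0, 0, 0], [0, 0, 0], [0, 0, 0]]' --travel '[[-0.8, 0, 0.2], [-0.9, 0, 0.2], [-1, 0, 0], [-1, 0, 0], [-1, 0, 0]]' --claw '[1, 1, 1, 1, 1]'

```text
clock: 5.75
tcp_pos: [0.4878, -0.1778, 0.1262]
ee_rot: [-0.039, 0.998, 0.005, -0.056]
contact_force: [-15.0, 0.2, 14.7]
gripper_width: 0.0004
```

The force points back and up at 45°, so the tip is riding on the upper side of the bar. I'll back off, straighten up, and go about 14 mm lower.

>>> arm_command --angular '[[0, 0, 0], [0, -0.05, 0], [0, -0.05, 0], [0, 0, 0], [0, 0, 0]]' --travel '[[1, 0, 0], [1, 0, 0], [0.5, 0, 0], [0, 0, 1], [0, 0, 0.5]]' --claw '[1, 1, 1, 1, 1]'

```text
clock: 6.25
tcp_pos: [0.4642, -0.1807, 0.1175]
ee_rot: [-0.038, 0.999, 0.005, -0.002]
contact_force: [0.3, 0.5, -0.1]
gripper_width: 0.0008
```

>>> arm_command --angular '[[0, -0.03, 0], [0, 0, 0], [0, 0, 0], [0, 0, 0], [0, 0, 0]]' --travel '[[0, 0, 1], [-1, 0, 0.3], [-0.8, 0, 0], [-0.6, 0, 0], [-0.6, 0, 0]]' --claw '[1, 1, 1, 1, 1]'

```text
clock: 6.75
tcp_pos: [0.4918, -0.1778, 0.1027]
ee_rot: [-0.039, 0.999, 0.007, 0.003]
contact_force: [-7.0, -2.1, 4.0]
gripper_width: 0.0004
```

>>> arm_command --angular '[[0, -0.02, 0], [0, -0.02, 0], [0, -0.02, 0], [0, -0.02, 0], [0, -0.02, 0]]' --travel '[[-0.8, 0, -0.2], [-0.8, 0, -0.2], [-0.8, 0, -0.2], [-0.8, 0, -0.2], [-0.8, 0, -0.2]]' --claw '[1, 1, 1, 1, 1]'

```text
clock: 7.25
tcp_pos: [0.5332, -0.1738, 0.1143]
ee_rot: [-0.04, 0.998, 0.01, 0.051]
contact_force: [-0.1, -0.1, 0.2]
gripper_width: 0.0003
```

>>> arm_command --angular '[[0, 0, 0], [0, 0, 0], [0, 0, 0], [0, 0, 0], [0, 0, 0]]' --travel '[[-0.7, 0, -0.1], [-0.7, 0, 0], [-0.7, 0, 0.1], [-0.7, 0, 0.1], [-0.7, 0, 0.1]]' --claw '[1, 1, 1, 1, 1]'

```text
clock: 7.75
tcp_pos: [0.5629, -0.1711, 0.1148]
ee_rot: [-0.04, 0.998, 0.011, 0.042]
contact_force: [-2.8, -0.1, 1.1]
gripper_width: 0.0004
```

Run:
```python
from h import *
d=cam('side');a=d['color'][150:300,270:470];cv2.imwrite('pics/b1.png',cv2.resize(a,None,fx=4,fy=4,interpolation=2))
d=cam('top');hsv=cv2.cvtColor(d['color'],cv2.COLOR_BGR2HSV)
a=d['color'][170:270,300:420];cv2.imwrite('pics/a1.png',cv2.resize(a,None,fx=5,fy=5,interpolation=2))
m=cv2.inRange(hsv,(100,120,80),(130,255,255));m[:,:350]=0;m[:,385:]=0;m[:180]=0;m[240:]=0
r,c=np.nonzero(m);print(len(r)); 
if len(r):print(atz(d,r.mean(),c.mean(),.14))
```

```text
0
```

>>> arm_command --angular '[[0, 0, 0], [0, 0, 0], [0, 0, 0], [0, 0, 0], [0, 0, 0]]' --travel '[[-0.8, 0, 0.2], [-0.8, 0, 0.2], [-0.8, 0, 0.2], [-0.8, 0, 0.2], [-0.8, 0, 0.2]]' --claw '[1, 1, 1, 1, 1]'

```text
clock: 8.35
tcp_pos: [0.602, -0.1678, 0.1071]
ee_rot: [-0.04, 0.998, 0.011, 0.037]
contact_force: [-23.5, -1.1, 24.3]
gripper_width: 0.0005
```

>>> arm_command --angular '[[0, 0, 0], [0, 0, 0], [0, 0, 0], [0, 0, 0], [0, 0, 0]]' --travel '[[1, 0, 0], [3, 0, -1], [4, 0, -2], [4, 0, -3], [4, 0, -3]]' --claw '[1, 1, 1, 1, 1]'

```text
clock: 8.85
tcp_pos: [0.4457, -0.1807, 0.1841]
ee_rot: [-0.044, 0.998, 0.011, 0.046]
contact_force: [0.4, 0.0, -0.2]
gripper_width: 0.0002
```

Run:
```python
from h import *
s=telemetry.get_state();print(s['tcp_pos'],s['ee_rot'],s['contact_force'])
d=cam('side');a=d['color'][150:300,270:470];b=cv2.resize(a,(400,300),interpolation=2)
d=cam('top');hsv=cv2.cvtColor(d['color'],cv2.COLOR_BGR2HSV)
a=d['color'][165:265,300:400];cv2.imwrite('pics/c.png',np.hstack([cv2.resize(a,(400,400),interpolation=2),cv2.copyMakeBorder(b,0,100,0,0,0)]))
m=cv2.inRange(hsv,(100,120,80),(130,255,255));m[:,:350]=0;m[:,385:]=0;m[:170]=0;m[240:]=0
r,c=np.nonzero(m);print(len(r)); 
if len(r):print(atz(d,r.mean(),c.mean(),.13),dep(d,r.mean(),c.mean()))
```

```text
[ 0.44569345 -0.18073303  0.18413109] [-0.04396981  0.99789483  0.01089416  0.04640986] [ 0.35551882  0.02936438 -0.21577966]
74
[ 0.62376813 -0.1672838   0.13      ] [ 0.62342931 -0.1669163   0.13306103]
```

View pics/c.png

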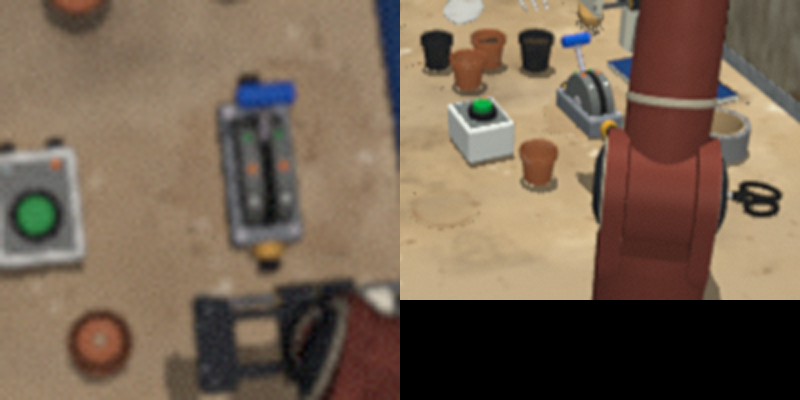

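The blue bar now stands at x≈0.624. It has travelled 117 mm, which puts it at the fully open stop, and it leans forward in both views (top crop 265,95). The pots, tape and yellow lever are unchanged. The button is next.

>>> arm_command --angular '[[0, 0.045, 0], [0, 0.045, 0], [0, 0, 0], [0, 0, 0], [0, 0, 0]]' --travel '[[-2, 4, 0], [-2, 4, 0], [-2, 4, 0], [-2, 4, 0], [-2, 4, 0]]' --claw '[1, 1, 1, 1, 1]'

```text
clock: 9.45
tcp_pos: [0.5413, 0.0219, 0.1962]
ee_rot: [-0.03, 0.999, 0.005, 0.013]
contact_force: [0.4, -0.3, -0.3]
gripper_width: 0.0003
```

>>> arm_command --angular '[[0, 0, 0], [0, 0, 0], [0, 0, 0], [0, 0, 0], [0, 0, 0]]' --travel '[[0, 0, 0], [0, 0, 0], [0, 0, 0], [0, 0, 0], [0, 0, 0]]' --claw '[1, 1, 1, 1, 1]'

```text
clock: 9.95
tcp_pos: [0.5489, 0.0324, 0.1963]
ee_rot: [-0.037, 0.999, 0.008, 0.019]
contact_force: [-0.2, -0.1, 0.7]
gripper_width: 0.0004
```

>>> arm_command --angular '[[0, 0.03, 0], [0, 0, 0], [0, 0, 0], [0, 0, 0], [0, 0, 0]]' --travel '[[1.1, -0.3, 0], [1.1, 0, 1], [0, 0, 2.5], [0, 0, 2.5], [0, 0, 0.5]]' --claw '[1, 1, 1, 1, 1]'

```text
clock: 10.45
tcp_pos: [0.5254, 0.0216, 0.1311]
ee_rot: [-0.032, 0.999, 0.006, 0.003]
contact_force: [-0.8, 0.0, 0.2]
gripper_width: 0.0001
```

>>> arm_command --angular '[[0, 0, 0], [0, 0, 0], [0, 0, 0], [0, 0, 0], [0, 0, 0]]' --travel '[[0, 0, 0], [0, 0, 0], [0, 0, 0], [0, 0, 0], [0, 0, 0]]' --claw '[1, 1, 1, 1, 1]'

```text
clock: 10.95
tcp_pos: [0.5267, 0.0199, 0.1341]
ee_rot: [-0.03, 1.0, 0.006, 0.005]
contact_force: [0.2, 0.3, 0.9]
gripper_width: 0.0004
```

Run:
```python
from h import *
s=telemetry.get_state();print(s['tcp_pos'],s['ee_rot'],s['contact_force'])
d=cam('side');a=d['color'][150:260,250:400];b=cv2.resize(a,(750,550),interpolation=2);cv2.imwrite('pics/d.png',b)
r,c=proj(d,s['tcp_pos']);print((c-250)*5,(r-150)*5)
```

```text
[0.52669739 0.01989709 0.13410445] [-0.03008485  0.99951885  0.00599358  0.00458737] [0.1761789  0.30880153 0.91030108]
317.3742375750794 179.36892412692345
```

View pics/d.png

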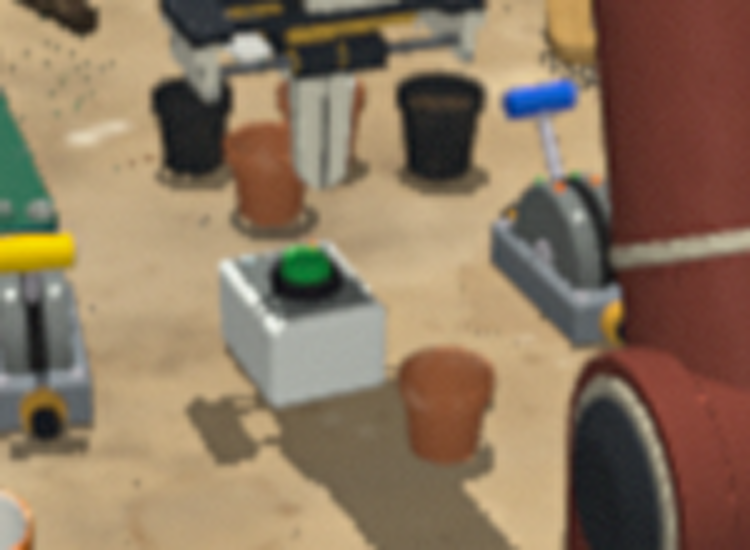

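The tip shows at crop (317,180), above the button at (306,262), and needs about 8 mm more to the left. The blue lever still leans open.

>>> arm_command --angular '[[0, 0, 0], [0, 0, 0], [0, 0, 0], [0, 0, 0], [0, 0, 0]]' --travel '[[0, 0.8, 0.5], [0, 0, 1.5], [0, 0, 1.5], [0, 0, 0.5], [0, 0, 0.3]]' --claw '[1, 1, 1, 1, 1]'

```text
clock: 11.5
tcp_pos: [0.5278, 0.0321, 0.0907]
ee_rot: [-0.031, 0.999, 0.007, 0.007]
contact_force: [0.5, -0.4, 0.5]
gripper_width: 0.0005
```

>>> arm_command --angular '[[0, 0, 0], [0, 0, 0], [0, 0, 0], [0, 0, 0], [0, 0, 0]]' --travel '[[0, 0, 0.3], [0, 0, 0.3], [0, 0, 0.3], [0, 0, 0.3], [0, 0, 0.3]]' --claw '[1, 1, 1, 1, 1]'

```text
clock: 12.0
tcp_pos: [0.5285, 0.0329, 0.077]
ee_rot: [-0.031, 0.999, 0.007, 0.007]
contact_force: [-6.1, -0.1, 27.2]
gripper_width: 0.0006
```

>>> arm_command --angular '[[0, 0, 0], [0, 0, 0], [0, 0, 0], [0, 0, 0], [0, 0, 0]]' --travel '[[0, 0, 0], [0, 0, 0.1], [0, 0, 0.1], [0, 0, 0.1], [0, 0, 0.1]]' --claw '[1, 1, 1, 1, 1]'

```text
clock: 12.5
tcp_pos: [0.5284, 0.0328, 0.0773]
ee_rot: [-0.031, 0.999, 0.007, 0.008]
contact_force: [-3.4, 0.3, 8.7]
gripper_width: 0.0003
```

Run:
```python
from h import *
s=telemetry.get_state();print(s['tcp_pos'],s['contact_force'])
for i in range(2):
    d=cam('side');s=telemetry.get_state()
a=d['color'][180:240,280:350];b=cv2.resize(a,(700,600),interpolation=2);cv2.imwrite('pics/e.png',b)
```

```text
[0.52839639 0.0328268  0.07732558] [-3.38408218  0.26132178  8.74338017]
```

View pics/e.png

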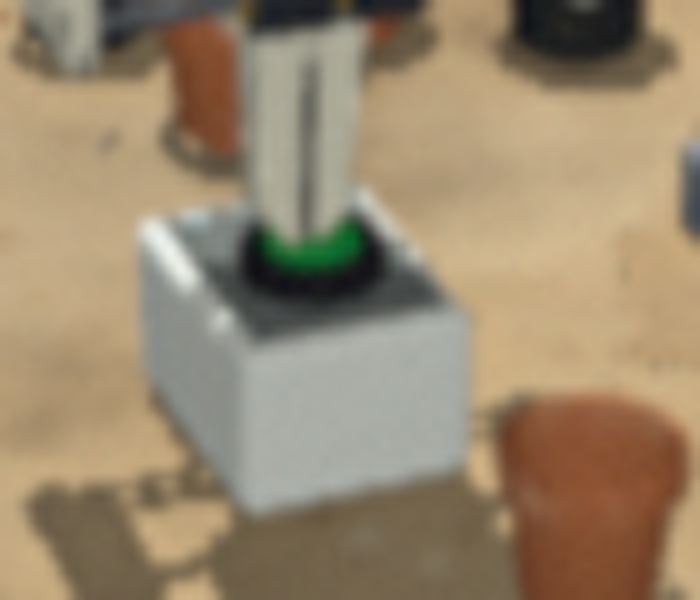

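The shut fingers sit on the button about 4 mm left of centre and could be touching the housing edge. I'll lift, re-centre and press again, reading force against height.

>>> arm_command --angular '[[0, 0, 0], [0, 0, 0], [0, 0, 0], [0, 0, 0], [0, 0, 0]]' --travel '[[0, 0, -0.7], [0, 0, -0.5], [0, -0.5, 0], [0, 0, 0], [0, 0, 0]]' --claw '[1, 1, 1, 1, 1]'

```text
clock: 13.1
tcp_pos: [0.5296, 0.027, 0.0902]
ee_rot: [-0.031, 0.999, 0.007, 0.009]
contact_force: [1.0, 0.2, -1.2]
gripper_width: 0.0006
```

Run:
```python
from h import *
s=telemetry.get_state();print(s['tcp_pos'],s['contact_force'])
d=cam('side');a=d['color'][180:240,280:350];cv2.imwrite('pics/f.png',cv2.resize(a,(700,600),interpolation=2))
```

```text
[0.52958968 0.02699795 0.09019989] [ 1.02142634  0.17933055 -1.18312516]
```

View pics/f.png

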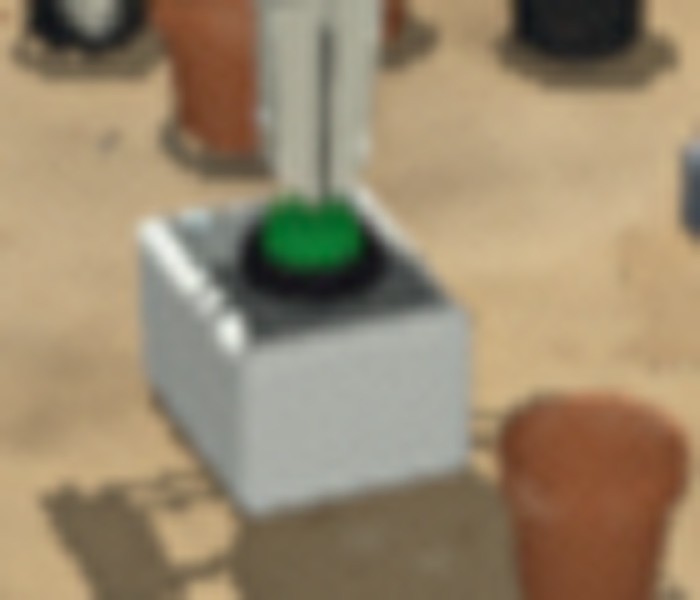

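>>> arm_command --angular '[[0, 0, 0], [0, 0, 0], [0, 0, 0], [0, 0, 0], [0, 0, 0]]' --travel '[[0.4, 0.2, 0.3], [0, 0, 0.2], [0, 0, 0.2], [0, 0, 0.1], [0, 0, 0.1]]' --claw '[1, 1, 1, 1, 1]'

```text
clock: 13.65
tcp_pos: [0.5252, 0.0287, 0.0802]
ee_rot: [-0.031, 0.999, 0.007, 0.009]
contact_force: [-0.9, -0.2, 2.8]
gripper_width: 0.0006
```

>>> arm_command --angular '[[0, 0, 0], [0, 0, 0], [0, 0, 0], [0, 0, 0], [0, 0, 0]]' --travel '[[0, 0, 0.1], [0, 0, 0.1], [0, 0, 0.1], [0, 0, 0.1], [0, 0, 0.1]]' --claw '[1, 1, 1, 1, 1]'

```text
clock: 14.15
tcp_pos: [0.5252, 0.0287, 0.0772]
ee_rot: [-0.031, 0.999, 0.006, 0.009]
contact_force: [-3.0, -0.1, 13.3]
gripper_width: 0.0001
```

>>> arm_command --angular '[[0, 0, 0], [0, 0, 0], [0, 0, 0], [0, 0, 0], [0, 0, 0]]' --travel '[[0, 0, 0.15], [0, 0, 0.2], [0, 0, 0.2], [0, 0, 0.25], [0, 0, 0.25]]' --claw '[1, 1, 1, 1, 1]'

```text
clock: 14.65
tcp_pos: [0.5253, 0.0286, 0.0771]
ee_rot: [-0.03, 0.999, 0.006, 0.01]
contact_force: [-5.5, -1.3, 22.8]
gripper_width: 0.0005
```

At 80 mm there was a 2.8 N spring load. The hard bottom was at 77 mm both times, about 6 mm below the button top, so it's fully down. Now I lift away.

>>> arm_command --angular '[[0, 0, 0], [0, 0, 0], [0, 0, 0], [0, 0, 0], [0, 0, 0]]' --travel '[[0, 0, -0.5], [0, 0, -1.5], [0, 0, -3], [0, 0, -4], [0, 0, -4]]' --claw '[1, 1, 1, 1, 1]'

```text
clock: 15.15
tcp_pos: [0.5189, 0.0274, 0.2054]
ee_rot: [-0.031, 0.999, 0.006, 0.004]
contact_force: [0.5, 0.3, 0.7]
gripper_width: 0.0006
```

>>> arm_command --angular '[[0, 0, 0], [0, 0, 0], [0, 0, 0], [0, 0, 0], [0, 0, 0]]' --travel '[[4, 0, 0], [4, 0, 0], [0, 0, 0], [0, 0, 0], [0, 0, 0]]' --claw '[1, 1, 1, 1, 1]'

```text
clock: 15.65
tcp_pos: [0.4419, 0.0235, 0.2088]
ee_rot: [-0.031, 0.999, 0.007, 0.012]
contact_force: [-0.3, 0.7, 0.9]
gripper_width: 0.0002
```

Run:
```python
from h import *
s=telemetry.get_state();print(s['tcp_pos'],s['contact_force'],s['clock'])
d=cam('top');hsv=cv2.cvtColor(d['color'],cv2.COLOR_BGR2HSV)
for lo,hi,(a,b,e,f),z in(((100,120,80),(130,255,255),(170,240,350,385),.13),((20,120,90),(35,255,255),(215,235,240,270),.13),((50,100,60),(75,255,255),(205,230,295,320),.083)):
    r,c=np.nonzero(cv2.inRange(hsv,lo,hi)[a:b,e:f]);
    if len(r):print(len(r),atz(d,r.mean()+a,c.mean()+e,z),dep(d,r.mean()+a,c.mean()+e))
cv2.imwrite('pics/g.png',np.hstack([cv2.resize(d['color'][110:290,190:450],(390,270)),cv2.resize(cam('side')['color'][150:300,200:450],(400,270))]))
```

```text
[0.44194417 0.02346297 0.20880756] [-0.3322913   0.73175124  0.86335579] 15.65
74 [ 0.62367618 -0.16728179  0.13      ] [ 0.62353837 -0.16713223  0.13124577]
103 [0.50891526 0.20300863 0.13      ] [0.50888192 0.2027911  0.13137243]
82 [0.5266524  0.02801482 0.083     ] [0.52660232 0.02797907 0.08437781]
```

View pics/g.png

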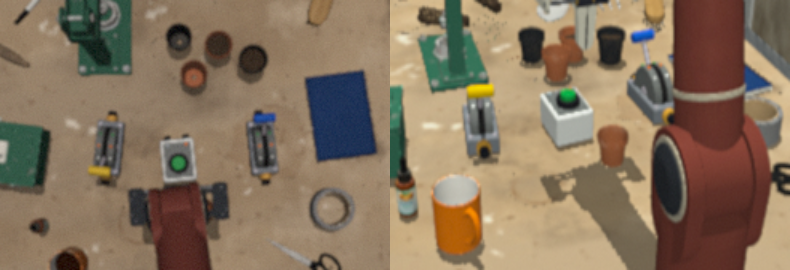

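The blue lever is open, the yellow one is closed, the button is up, the loose things haven't moved and the arm is clear. Handing in.

```bash
python3 -c "
from workcell import workorder;print(workorder.finish_job())"
```

```text
the job is handed in; nothing more can be done
None
```

The blue lever is at its fully open stop and the green button was pressed fully down and came back up. I handed the job in at about 16 s of the 48 s; the hand-in gives no verdict.

**Lever:** I pushed it with shut fingers past the click to the stop. The T-bar moved 117 mm along x and stayed there, including in the last picture.

**Button:** I pressed it twice. Both presses bottomed hard at a TCP height of 77 mm, about 6 mm below its free top. In the last picture the button top read about 84 mm, so it is up again.

**Left alone:** In the last picture the yellow T-bar was within about 2 mm of its starting position. By eye, the pots, tape and dropper bottle looked undisturbed. The arm was clear, with no contact force.

**What went wrong or is uncertain:**
- **First lever push:** the tip rode on top of the T-bar with about 21 N, so I backed off and pushed from lower down.
- **Lever at the stop:** the wrist sensor read about 34 N in total. That is close to the 35 N limit, and the peak between readings is unknown.
- **First button press:** this was about 4 mm off centre and reached about 28 N, so I re-centred and pressed again.

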